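Sweep the board vise clean and rack the brush

TASK

Take the bench brush and sweep the four scrap parts off the bed of the board vise into the yellow catch tray at its end; move them only with the brush, never with the gripper or arm. When all four are in the tray, put the brush away bristles down, fully home in the slot of the red brush rack. Leave the other things on the bench where they are.

Things in the scene. Friction and masses are not known exactly. Their poses are not given: they have to be found in the camera images.
- brush: Bench brush, loose, 120 g, standing on its bristles. Head (black bristles, wooden back) 100 mm long (its x), 24 mm thick (its y), 48 mm high; above it a flat wooden handle 36 mm (x) by 14 mm (y) up to 109 mm above the bristle tips. Origin at the centre of the bristles' underside, z up along the handle. Same either way round.
- vise: Board vise fixed to the table: aluminium bed, top 45 mm up, between two grey jaws (18 mm thick, tops 75 mm up) that flank its whole length along y. Origin on the table under the middle of vise plus tray. The bed spans y -25 to +135 mm and x -57 to +57 mm; at its -y end it drops straight into the tray, its +y end is open to the table. A knob sticks out 34 mm on the -x side, 35 mm up.
- vise_bed (a point): Centre of the bed's top face, 45 mm above the table; axes as the vise. The bed reaches 80 mm either way along y and 57 mm either way along x, up to the jaws.
- vise_tray (a point): Centre of the inner floor of the yellow catch tray at the vise's -y end, 5 mm above the table; axes as the vise. Inside it is 114 mm (x) x 106 mm (y); side walls 60 mm and end wall 52 mm high above the table, on the fourth side the 45 mm high bed edge.
- rack: Red brush rack, a slotted block 134 mm (its x) x 55 mm (y) x 45 mm high, fixed to the table. Origin under its centre.
- rack_slot (a point): Centre of the floor of the rack's slot, 6 mm above the table. The slot, open at the top, is 110 mm long (x) and 31 mm wide (y), 39 mm deep.
- scrap_green: Scrap: green terminal block, 30 x 18 x 16 mm, on the bed. Origin at its centre.
- scrap_blue: Scrap: blue relay, 20 x 16 x 16 mm, on the bed. Origin at its centre.
- scrap_black: Scrap: black pin socket, 25 x 17 x 15 mm, on the bed. Origin at its centre.
- scrap_sink: Scrap: finned copper heat sink, 26 x 20 x 14 mm, on the bed. Origin at its centre.
- copper_spool: Bystander: spool of copper wire, 54 mm across, 58 mm high, standing. Origin under its centre.
- solder_spool: Bystander: white spool of solder wire, 50 mm across, 44 mm high, standing. Origin under its centre.
- tip_tin: Bystander: round tip-cleaning tin, 72 mm across, 32 mm high. Origin under its centre.
- tumbler: Bystander: steel drinking tumbler, 68 mm across, 155 mm high. Origin under its centre.
- pliers: Bystander: pliers with blue handles lying flat, 150 mm long along its x, 45 mm wide, 10 mm high. Origin on the table below its middle.
- circuit_board: Bystander: yellow-green circuit board lying flat, 70 x 100 mm, 10 mm high with its parts. Origin under its centre.

How it is judged:
On the way, in this order (a step that is already met when the one before it is completed fails the run):
1. all four scraps lie in the catch tray, swept with the brush, which is not yet in the rack (x of scrap_green in the frame of vise_tray between -0.057 and 0.057 m and y of scrap_green in the frame of vise_tray between -0.053 and 0.053 m and z of each of scrap_green, scrap_blue, scrap_black, scrap_sink in the frame of vise_tray below 0.042 m and x of scrap_blue in the frame of vise_tray between -0.057 and 0.057 m and y of scrap_blue in the frame of vise_tray between -0.053 and 0.053 m and x of scrap_black in the frame of vise_tray between -0.057 and 0.057 m and y of scrap_black in the frame of vise_tray between -0.053 and 0.053 m and x of scrap_sink in the frame of vise_tray between -0.057 and 0.057 m and y of scrap_sink in the frame of vise_tray between -0.053 and 0.053 m and horizontal distance between brush and rack_slot above 0.06 m), for 0.2 s.
2. the brush stands fully home in the rack's slot (x of brush in the frame of rack_slot between -0.01 and 0.01 m and y of brush in the frame of rack_slot between -0.007 and 0.007 m and z of brush in the frame of rack_slot below 0.006 m and angle between brush's own z axis and vertical below 0.1 rad and angle between the x axis of brush and the x axis of rack_slot, either way round below 0.12 rad), for 0.2 s.
At the end, for the whole second after the job is handed in: All four scraps lie inside the catch tray (centres within its walls and below the bed's top edge); the brush stands upright (within 0.1 rad), bristles down in the rack's slot, within 6 mm of its floor, 10 mm along it and 7 mm across it, in line with it within 0.12 rad; all at rest (under 20 mm/s) (all of step 2 and x of scrap_green in the frame of vise_tray between -0.057 and 0.057 m and y of scrap_green in the frame of vise_tray between -0.053 and 0.053 m and z of each of scrap_green, scrap_blue, scrap_black, scrap_sink in the frame of vise_tray below 0.042 m and x of scrap_blue in the frame of vise_tray between -0.057 and 0.057 m and y of scrap_blue in the frame of vise_tray between -0.053 and 0.053 m and x of scrap_black in the frame of vise_tray between -0.057 and 0.057 m and y of scrap_black in the frame of vise_tray between -0.053 and 0.053 m and x of scrap_sink in the frame of vise_tray between -0.057 and 0.057 m and y of scrap_sink in the frame of vise_tray between -0.053 and 0.053 m and linear speed of each of scrap_green, scrap_blue, scrap_black, scrap_sink, brush below 0.02 m/s); the robot touches nothing.
It fails at once if the gripper or arm touches a scrap (contact force between any of the fingers, the arm and scrap_green above 0.3 N or contact force between any of the fingers, the arm and scrap_blue above 0.3 N or contact force between any of the fingers, the arm and scrap_black above 0.3 N or contact force between any of the fingers, the arm and scrap_sink above 0.3 N).
It fails at once if a bystander is moved more than 25 mm or tipped over (distance of any of copper_spool, solder_spool, tip_tin, tumbler, pliers, circuit_board from where it was at the start of the episode above 0.025 m or angle between any of copper_spool, solder_spool, tip_tin, tumbler, pliers, circuit_board's own z axis and vertical above 0.5 rad).
It also fails if it takes over 54 s, if anything falls off the work surface, if the arm or the gripper's body presses on something with over 40 N, if the wrist force passes 120 N, or if a joint passes its speed limit or range.

ROBOT

A 6-joint arm with a two-finger parallel gripper is mounted at the origin on the work surface. World frame = base frame: x ahead of the robot, y to its left, z up, the work surface at z = 0. Lengths are in m, angles in rad, forces in N, time in s.
With the tool pointing down it reaches from about 0.4 to 0.925 m from the base axis. Payload 12.5 kg.
Tool frame: the origin (TCP) lies between the finger pads; the fingertips stand 25 mm ahead of it and the grasp point (between the pads) lies 6 mm ahead of it; z points along the fingers, y is the line along which they close (so a half turn about z gives the same grasp; the last joint's range is limited). The gripper opens to 95 mm and grips with 3 to 60 N. Pads are 20 mm wide; open, the fingers measure 119 mm over their backs; the gripper's body (75 mm by 180 mm) begins 59 mm behind the grasp point.
Start: joints at [1.062, 0.491, 1.559, -0, 1.092, -0.106], TCP at [0.245, 0.575, 0.24] pointing down, gripper open.
Joint ranges: [-3.1, 3.1], [-0.84, 2.19], [0.05, 2.79], [-1.13, 4.28], [0.06, 2.93], [-2.69, 2.69]. Speed limits (rad/s): [2.22, 2.22, 2.79, 3.14, 3.14, 3.14].

INTERFACE

Orientations are given as [roll, pitch, yaw] about the fixed x, y, z axes, in that order (R = Rz(yaw) Ry(pitch) Rx(roll)).
In Python, from station import arm gives the robot as it stands.
- The arm moves only by the tool jog_arm, never from a script. Its argument "targets" is text: rows parted by semicolons, each of 7 numbers parted by spaces: the shift along the world's x, y, z as a fraction of full scale, then the turn, a rotation vector about the world's x, y, z as a fraction of full scale, then the closure, from -1 (fully open) to 1 (shut). A call has 1 to 8 rows; each row is the pose to reach, as a shift and turn from the pose commanded when the call began; what a row does not reach only later rows make up. Full scale, the value 1, is 100 mm for a shift and 0.5 rad for a turn. A row lasts 1/10 s, in which the tool goes at most 50 mm and 8.59 degrees, less where a joint would pass 70% of its speed; a pose out of reach is approached as far as the arm can. A call with a number of a shift or a turn outside -1 to 1 is refused whole. A call with a gripper value outside its range is refused whole. The fingers move at their own pace and stop on an object; "newtons" is the grip in N (left out, the last holds). Time passes only in rows, so rows that repeat a pose let the fingers close. It gives the time, the measured TCP pose, the force, the opening and the grip force at its end, in the units of the state.
- arm.observe(): the state, without advancing time (a new reading comes with each control period).
- arm.capture(name): name is "side" or "top"; returns the picture (420x560x3 uint8, blue, green, red); there is no depth.
- arm.calibration(name): a dict with "camera_matrix" (3x3 intrinsics, pixels), "rvec" (rotation vector, rad) and "tvec" (3), from world to camera coordinates, as OpenCV has them. Camera axes: x right, y down, z forward; pixel columns grow to the right and rows downward; lengths in m; the calibration is good to about 2 mm. A picture is of the moment at which its call begins. calibration takes no time and is no camera call.
- arm.sign_off(): hands the job in; it is judged then, once.
The state is a dict: "t": time; "qpos": joint angles; "dq": joint speeds; "joint_efforts": joint torques, N m; "tcp_pos": TCP position; "orientation": TCP orientation; "contact_force": force on the tool from outside, world axes, zero at the start; "wrist_torque": the same for the moment, N m; "width": finger opening in m; "grip_force": force on a finger pad.
Only numpy, scipy, OpenCV 4.12 (cv2) and the standard library are available. Lean on these libraries where they do the work, as an engineer would, in place of code of your own. Each camera call takes 0.05 s, during which the arm holds its last target. There are 200 camera calls.

## Working session

There is one attempt and no reset: what is moved stays moved. The work goes in short steps, Python scripts to look and compute and a tool call to move; the robot and the scene stay as the last step left them, time stands still between calls to the robot, and variables do not carry over. Pictures are saved under pics/ and viewed, at most 10 in all, crops included, and the job is handed in when it is done.

Besides the shell and the picture viewer there is one more tool, called after "Call:" by a JSON object that holds its "op" and its "data". jog_arm: Moves the arm, as the interface text tells. Shift numbers are shares of 100 mm and turn numbers shares of 0.5 rad, none past 1 either way. Its arguments: {"type":"object","properties":{"targets":{"type":"string"},"newtons":{"type":"number"}},"required":["targets"]}

```bash
mkdir -p pics; cat > h.py <<'E'
import numpy as np, cv2
from station import arm
def cal(n):
    c=arm.calibration(n); K=np.array(c["camera_matrix"],float); R=cv2.Rodrigues(np.array(c["rvec"],float))[0]; t=np.array(c["tvec"],float).ravel(); return K,R,t
def ray(n,uv,z):
    K,R,t=cal(n); uv=np.atleast_2d(np.array(uv,float)); d=(np.linalg.inv(K)@np.c_[uv,np.ones(len(uv))].T).T@R; c=-R.T@t
    return c+d*((z-c[2])/d[:,2])[:,None]
def proj(n,P):
    K,R,t=cal(n); p=(np.atleast_2d(P)@R.T+t)@K.T; return p[:,:2]/p[:,2:]
E
python3 - <<'E'
from h import *
for n in("top","side"):
    cv2.imwrite(f"pics/{n}0.png",arm.capture(n)); K,R,t=cal(n); print(n,-R.T@t,K[0,0])
print(arm.observe())
E
```

```text
top [ 0.36403986 -0.01623111  1.41478402] 435.1045465755464
side [ 0.2426768  -0.69129784  0.87702071] 386.77338948603136
{'t': 0.1, 'qpos': array([ 1.06235663e+00,  4.91505957e-01,  1.55939307e+00, -1.16780694e-05,
        1.09166719e+00, -1.05595907e-01]), 'dq': array([ 0.00044643, -0.00117787, -0.00033883,  0.00119822,  0.00201905,
        0.00107704]), 'joint_efforts': array([ 3.13314689e-03, -6.13625336e+01, -2.58611047e+01,  6.93893689e-02,
        4.69129847e-02, -1.29155947e-04]), 'tcp_pos': array([0.24491151, 0.57481581, 0.23911445]), 'orientation': array([-3.14062342e+00, -9.23131698e-05,  2.73875421e+00]), 'contact_force': array([ 0.37817151, -0.51872047, -0.59620491]), 'wrist_torque': array([ 0.02029719, -0.06895982,  0.02157932]), 'grip_force': 0.0, 'width': 0.09528079827705431}
```

View pics/top0.png

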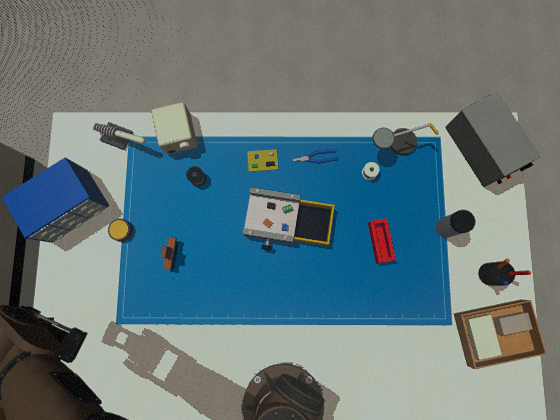

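View pics/side0.png

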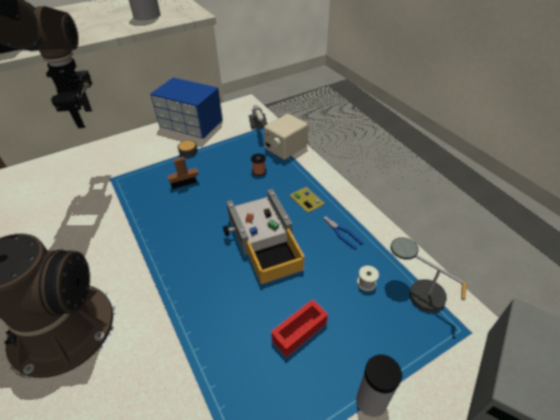

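The top view shows the brush at (171,253), the vise bed at (272,213) with the tray at (318,222), and the rack at (382,241). The scraps are around (270-288, 204-228). I'll measure with masks and view one zoomed composite.

```bash
python3 - <<'E'
from h import *
im=cv2.imread("pics/top0.png"); 
z=lambda x,y,w,h,s:cv2.resize(im[y:y+h,x:x+w],None,fx=s,fy=s,interpolation=cv2.INTER_CUBIC)
o=np.zeros((600,800,3),np.uint8); v=z(235,180,110,80,5);o[:400,:550]=v
b=z(150,230,48,48,5);o[:240,560:800]=b
r=z(358,210,48,64,5);o[240:560,560:800]=r
cv2.imwrite("pics/zoom.png",o)
hsv=cv2.cvtColor(im,cv2.COLOR_BGR2HSV)
def comp(name,lo,hi,box,zs,lohi2=None):
    m=cv2.inRange(hsv,lo,hi)
    if lohi2: m|=cv2.inRange(hsv,*lohi2)
    x,y,w,h=box; mm=np.zeros_like(m); mm[y:y+h,x:x+w]=m[y:y+h,x:x+w]
    n,l,s,c=cv2.connectedComponentsWithStats(mm)
    for i in range(1,n):
        if s[i,4]<6: continue
        p=np.argwhere(l==i)[:,::-1].astype(np.float32); P=ray("top",p,zs)[:,:2].astype(np.float32)
        (cx,cy),(w_,h_),a=cv2.minAreaRect(P); print(name,s[i,4],c[i].round(1),"c",round(cx,4),round(cy,4),"wh",round(w_,4),round(h_,4),"a",round(a,1),"mean",P.mean(0).round(4))
comp("rack",(0,120,60),(8,255,255),(358,205,60,70),.045,((172,120,60),(180,255,255)))
comp("tray",(18,120,80),(35,255,255),(290,190,55,65),.055)
comp("brush",(3,80,30),(20,255,255),(150,225,45,55),.06)
comp("green",(45,100,30),(85,255,255),(245,190,55,50),.061)
comp("blue",(95,120,30),(130,255,255),(262,215,36,20),.061)
comp("sink",(3,80,60),(17,255,255),(248,195,48,42),.059)
comp("black",(0,0,0),(180,255,60),(262,198,20,20),.06)
E
```

```text
rack 810 [381.2 240.5] c 0.5012 -0.3099 wh 0.1336 0.062 a 9.5 mean [ 0.5005 -0.3098]
tray 283 [319.  223.9] c 0.5575 -0.0982 wh 0.1095 0.1286 a 80.8 mean [ 0.5514 -0.1138]
brush 206 [168.1 252.7] c 0.4596 0.3597 wh 0.0347 0.0967 a 82.8 mean [0.4591 0.3565]
green 39 [287.  208.2] c 0.6005 -0.0124 wh 0.0182 0.0271 a 18.8 mean [ 0.6001 -0.0128]
blue 30 [284.  227.1] c 0.5402 -0.0036 wh 0.0189 0.0125 a 0.2 mean [ 0.5399 -0.0037]
sink 57 [267.  222.3] c 0.5554 0.0507 wh 0.0269 0.0201 a 45.6 mean [0.5552 0.0499]
black 35 [270.8 205.5] c 0.6088 0.0394 wh 0.0161 0.0222 a 0.1 mean [0.6086 0.0384]
```

View pics/zoom.png

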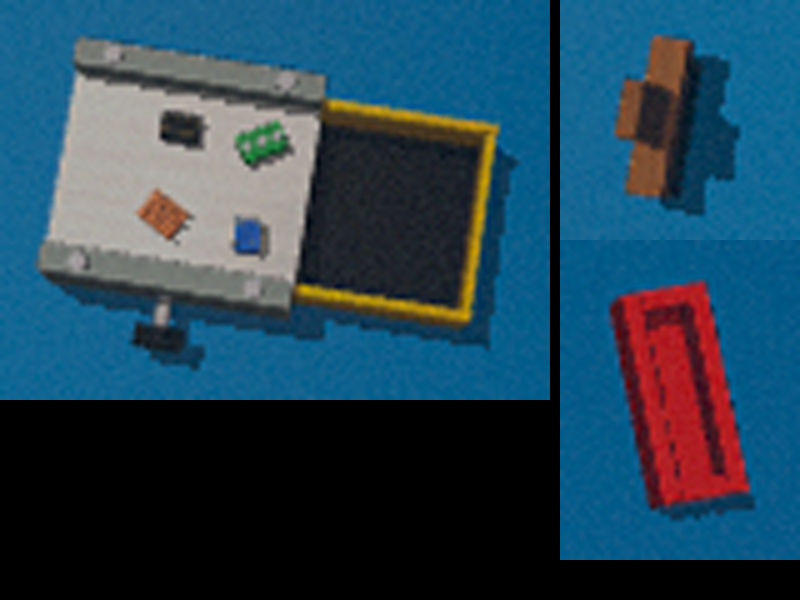

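The zoom shows the jaw tops, bed and tray edges, the brush back and handle top, and the rack's top face. I'll convert those corners to positions.

```bash
python3 - <<'E'
from h import *
def Z(pts,ox,oy,x0,y0,z): 
    p=np.array(pts,float)-[ox,oy]; return ray("top",(p+.5)/5-.5+[x0,y0],z)[:,:2]
def rect(n,P):
    d=P-P.mean(0); r=cv2.minAreaRect(P.astype(np.float32)); print(n,P.round(4).tolist(),P.mean(0).round(4),"edges",[round(float(np.linalg.norm(P[i]-P[i-1])),4) for i in range(len(P))],"ang",[round(float(np.degrees(np.arctan2(*(P[i]-P[i-1])[::-1]))),1) for i in range(len(P))])
rect("brushback",Z([(652,35),(692,40),(665,197),(625,195)],560,0,150,230,.048))
rect("handle",Z([(625,80),(645,82),(637,138),(615,135)],560,0,150,230,.109))
rect("rack",Z([(622,298),(705,283),(748,490),(663,505)],560,240,358,210,.045))
rect("jaws",Z([(78,38),(325,75),(290,315),(40,268)],0,0,235,180,.075))
rect("jawsin",Z([(75,68),(322,105),(295,288),(45,240)],0,0,235,180,.075))
rect("tray outer",Z([(497,125),(470,323)],0,0,235,180,.055))
E
```

```text
brushback [[0.5104, 0.3626], [0.5073, 0.3372], [0.4091, 0.3494], [0.4103, 0.3744]] [0.4593 0.3559] edges [0.1008, 0.0256, 0.0989, 0.0251] ang [-6.7, -96.9, 172.9, 87.4]
handle [[0.4767, 0.3606], [0.4755, 0.3485], [0.442, 0.3516], [0.4438, 0.3649]] [0.4595 0.3564] edges [0.0332, 0.0122, 0.0336, 0.0134] ang [-7.4, -95.5, 174.7, 82.5]
rack [[0.5615, -0.2764], [0.5713, -0.3294], [0.4405, -0.3514], [0.431, -0.298]] [ 0.5011 -0.3138] edges [0.1322, 0.0539, 0.1326, 0.0542] ang [9.4, -79.6, -170.5, 100.1]
jaws [[0.6645, 0.1034], [0.641, -0.0524], [0.49, -0.0304], [0.5187, 0.1244]] [0.5786 0.0362] edges [0.1474, 0.1575, 0.1526, 0.1574] ang [-8.2, -98.6, 171.7, 79.5]
jawsin [[0.6452, 0.1049], [0.6218, -0.0504], [0.5067, -0.0335], [0.5362, 0.1216]] [0.5775 0.0357] edges [0.1103, 0.1571, 0.1164, 0.1579] ang [-8.7, -98.6, 171.6, 79.2]
tray outer [[0.613, -0.162], [0.4872, -0.1431]] [ 0.5501 -0.1526] edges [0.1272, 0.1272] ang [-8.5, 171.5]
```

Brush is at (0.4594, 0.356), yaw about -7°. The bed centre is at (0.578, 0.036), vise yaw about -9°. The rack is at (0.501, -0.314), yaw about 9.7°. Next I move above the brush.

Call:
{"op": "jog_arm", "data": {"targets": "0.15 -0.15 0 0.0 0 0.1 -1;0.4 -0.4 -0.1 0 0 0.3 -1;0.7 -0.7 -0.2 0 0 0.45 -1;0.9 -0.9 -0.2 0 0 0.56 -1;1 -1 -0.2 0 0 0.56 -1;1 -1 -0.2 0 0 0.56 -1"}}

```text
t: 0.7
tcp_pos: [0.3459, 0.4743, 0.2197]
orientation: [3.141, 0.0, 3.015]
contact_force: [0.4, -0.3, -0.0]
width: 0.0954
grip_force: 0.0
```

Call:
{"op": "jog_arm", "data": {"targets": "0.2 -0.2 0 0 0 0 -1;0.5 -0.5 0 0 0 0 -1;0.8 -0.85 0 0 0 0 -1;1 -1 0 0 0 0 -1;1 -1 0 0 0 0 -1"}}

```text
t: 1.2
tcp_pos: [0.4464, 0.3745, 0.2198]
orientation: [3.141, 0.001, 3.015]
contact_force: [-0.4, -0.6, 0.1]
width: 0.0953
grip_force: 0.0
```

Call:
{"op": "jog_arm", "data": {"targets": "0.07 -0.1 0 0 0 0 -1;0.13 -0.18 -0.3 0 0 0 -1;0.13 -0.18 -0.6 0 0 0 -1;0.13 -0.18 -0.9 0 0 0 -1;0.13 -0.18 -1 0 0 0 -1"}}

```text
t: 1.7
tcp_pos: [0.4563, 0.3573, 0.1173]
orientation: [-3.139, -0.003, 3.02]
contact_force: [-0.2, -0.8, 0.3]
width: 0.0954
grip_force: 0.0
```

Call:
{"op": "jog_arm", "data": {"newtons": 30, "targets": "0 0 -0.15 0 0 0 -1;0 0 -0.28 0 0 0 -1;0 0 -0.28 0 0 0 -1;0 0 -0.28 0 0 0 1;0 0 -0.28 0 0 0 1;0 0 -0.28 0 0 0 1;0 0 -0.28 0 0 0 1;0 0 -0.28 0 0 0 1"}}

```text
t: 2.5
tcp_pos: [0.4581, 0.357, 0.092]
orientation: [3.141, 0.0, 3.019]
contact_force: [-0.0, -0.1, 1.3]
width: 0.0608
grip_force: 0.0
```

Call:
{"op": "jog_arm", "data": {"targets": "0 0 0 0 0 0 1;0 0 0 0 0 0 1;0 0 0 0 0 0 1;0 0 0 0 0 0 1;0 0 0 0 0 0 1"}}

```text
t: 3.0
tcp_pos: [0.458, 0.357, 0.0916]
orientation: [3.142, -0.0, 3.019]
contact_force: [0.3, -0.5, -1.0]
width: 0.0205
grip_force: 0.0
```

Call:
{"op": "jog_arm", "data": {"targets": "0 0 0 0 0 0 1;0 0 0 0 0 0 1;0 0 0 0 0 0 1;0 0 0 0 0 0 1"}}

```text
t: 3.4
tcp_pos: [0.458, 0.357, 0.0917]
orientation: [3.141, -0.0, 3.019]
contact_force: [-0.4, 0.2, 0.5]
width: 0.014
grip_force: 30.0
```

Call:
{"op": "jog_arm", "data": {"targets": "0 0 0.1 0 0 0 1;0 0 0.4 0 0 0 1;0 0 0.7 0 0 0 1;0 0 1 0 0 0 1;0 0 1 0 0 0 1;0 0 1 0 0 0 1"}}

```text
t: 4.0
tcp_pos: [0.4579, 0.3569, 0.1923]
orientation: [3.141, 0.001, 3.019]
contact_force: [-0.1, -0.3, -2.4]
width: 0.0135
grip_force: 30.0
```

```bash
python3 - <<'E'
from h import *
s=arm.observe(); print(s["tcp_pos"].round(4),s["orientation"].round(3),s["width"])
a=arm.capture("side"); b=arm.capture("top")
o=np.zeros((600,800,3),np.uint8)
o[:,:400]=cv2.resize(a[90:240,140:240],None,fx=4,fy=4,interpolation=cv2.INTER_CUBIC)
u=proj("top",s["tcp_pos"])[0].astype(int);print(u)
o[:400,400:]=cv2.resize(b[u[1]-50:u[1]+50,u[0]-50:u[0]+50],None,fx=4,fy=4,interpolation=cv2.INTER_CUBIC)
cv2.imwrite("pics/held.png",o)
# bed coords -> world
c,si=np.cos(np.radians(9)),np.sin(np.radians(9))
for n,xy in dict(start=(0,.058),end=(0,-.088)).items(): print(n,.578+c*xy[0]+si*xy[1],.036-si*xy[0]+c*xy[1])
E
```

```text
[0.4579 0.3569 0.1923] [3.141e+00 1.000e-03 3.019e+00] 0.013498604314879701
[155 249]
start 0.5870731989723333 0.093285923754518
end 0.5642337670764597 -0.05091657397237213
```

View pics/held.png

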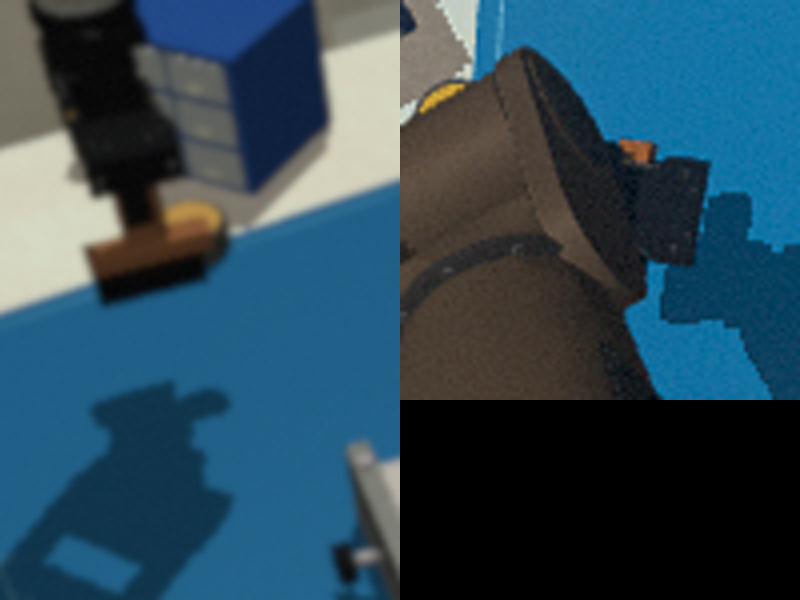

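Brush is held upright. Now I move it over the +y end of the bed.

Call:
{"op": "jog_arm", "data": {"targets": "0.1 -0.15 0 0 0 0 1;0.25 -0.4 0.05 0 0 -0.03 1;0.4 -0.7 0.1 0 0 -0.07 1;0.5 -0.9 0.1 0 0 -0.07 1;0.55 -1 0.1 0 0 -0.07 1;0.55 -1 0.1 0 0 -0.07 1"}}

```text
t: 4.7
tcp_pos: [0.5132, 0.2561, 0.2008]
orientation: [-3.141, -0.001, 2.982]
contact_force: [-0.3, 0.1, -0.8]
width: 0.0141
grip_force: 30.0
```

Call:
{"op": "jog_arm", "data": {"targets": "0.1 -0.15 0 0 0 0 1;0.25 -0.4 0 0 0 0 1;0.4 -0.7 0 0 0 0 1;0.5 -0.9 0 0 0 0 1;0.55 -1 0 0 0 0 1;0.55 -1 0 0 0 0 1"}}

```text
t: 5.3
tcp_pos: [0.568, 0.157, 0.2012]
orientation: [3.142, -0.001, 2.983]
contact_force: [-1.1, -0.5, -0.9]
width: 0.0142
grip_force: 30.0
```

Call:
{"op": "jog_arm", "data": {"targets": "0.05 -0.2 0 0 0 0 1;0.1 -0.4 0 0 0 0 1;0.17 -0.64 0 0 0 0 1;0.17 -0.64 0 0 0 0 1;0.17 -0.64 0 0 0 0 1;0.17 -0.64 0 0 0 0 1"}}

```text
t: 5.9
tcp_pos: [0.5845, 0.0944, 0.2016]
orientation: [3.141, -0.0, 2.985]
contact_force: [0.3, -0.1, -0.6]
width: 0.0141
grip_force: 30.0
```

Call:
{"op": "jog_arm", "data": {"targets": "0.01 -0.01 -0.1 0 0 0 1;0.01 -0.01 -0.25 0 0 0 1;0.01 -0.01 -0.4 0 0 0 1;0.01 -0.01 -0.5 0 0 0 1;0.01 -0.01 -0.58 0 0 0 1;0.01 -0.01 -0.63 0 0 0 1;0.01 -0.01 -0.63 0 0 0 1"}}

```text
t: 6.6
tcp_pos: [0.5858, 0.0921, 0.1381]
orientation: [-3.142, -0.001, 2.984]
contact_force: [0.4, -0.6, -1.4]
width: 0.0137
grip_force: 30.0
```

```bash
python3 - <<'E'
from h import *
o=cv2.resize(arm.capture("side")[160:310,190:340],None,fx=4,fy=4,interpolation=cv2.INTER_CUBIC)
cv2.imwrite("pics/bed.png",o)
s=arm.observe(); print(s["tcp_pos"].round(4),s["contact_force"].round(1))
E
```

```text
[0.586  0.0921 0.1386] [ 0.4 -0.1 -1.2]
```

View pics/bed.png

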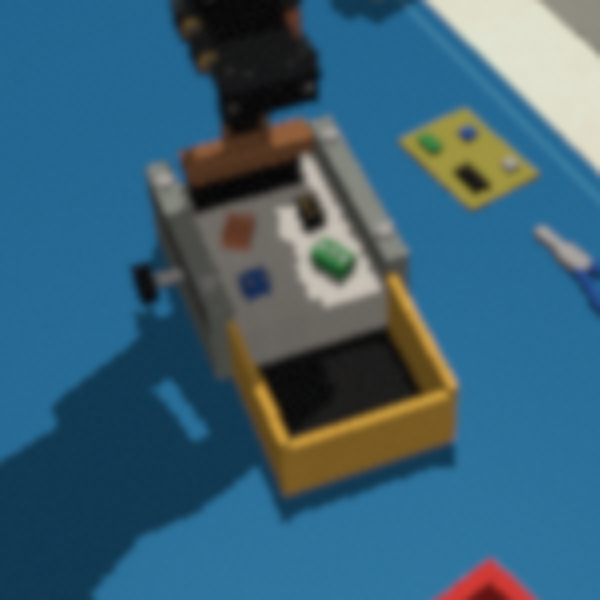

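The brush (spanning (190–330, 130–205) in the crop) sits between the jaws behind all four scraps. Sweeping now.

Call:
{"op": "jog_arm", "data": {"targets": "-0.02 -0.1 0 0 0 0 1;-0.03 -0.2 0 0 0 0 1;-0.05 -0.31 0 0 0 0 1;-0.07 -0.42 0 0 0 0 1;-0.08 -0.53 0 0 0 0 1;-0.1 -0.64 0 0 0 0 1;-0.12 -0.75 0 0 0 0 1;-0.13 -0.84 0 0 0 0 1"}}

```text
t: 7.45
tcp_pos: [0.5728, 0.0069, 0.1387]
orientation: [3.142, -0.0, 2.983]
contact_force: [1.5, 0.5, -0.6]
width: 0.0138
grip_force: 30.0
```

Call:
{"op": "jog_arm", "data": {"targets": "-0.02 -0.1 0 0 0 0 1;-0.03 -0.2 0 0 0 0 1;-0.05 -0.3 0 0 0 0 1;-0.06 -0.4 0 0 0 0 1;-0.08 -0.5 0 0 0 0 1;-0.1 -0.6 0 0 0 0 1;-0.1 -0.62 0 0 0 0 1"}}

```text
t: 8.15
tcp_pos: [0.5628, -0.0551, 0.1386]
orientation: [-3.142, -0.0, 2.983]
contact_force: [-0.8, -0.2, -1.0]
width: 0.014
grip_force: 30.0
```

```bash
python3 - <<'E'
from h import *
o=cv2.resize(arm.capture("side")[160:310,190:340],None,fx=4,fy=4,interpolation=cv2.INTER_CUBIC)
cv2.imwrite("pics/swept.png",o)
s=arm.observe(); print(s["tcp_pos"].round(4),s["contact_force"].round(1))
E
```

```text
[ 0.5629 -0.0549  0.1387] [-0.3 -0.3 -1.1]
```

View pics/swept.png

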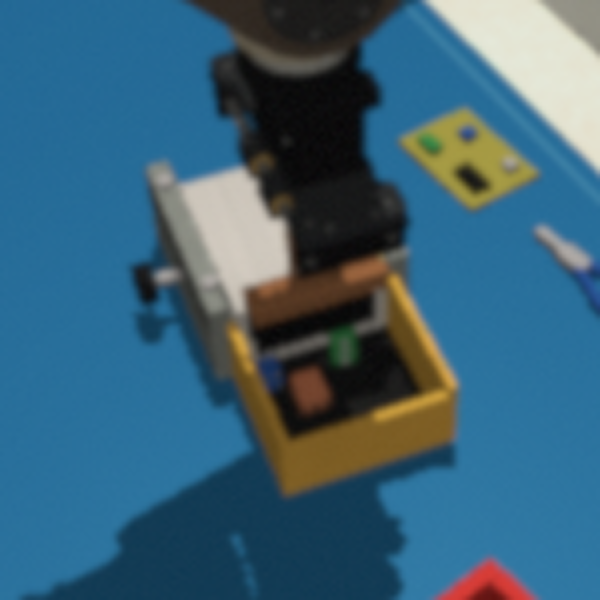

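The green, blue and copper scraps are in the tray (at (343,345), (272,373), (312,390) in the crop). The black one isn't visible against the dark floor. I'll lift, move off toward the rack and check.

Call:
{"op": "jog_arm", "data": {"targets": "0 0 0.15 0 0 0 1;0 0 0.4 0 0 0 1;-0.05 -0.1 0.7 0 0 0.1 1;-0.1 -0.4 0.7 0 0 0.2 1;-0.15 -0.7 0.7 0 0 0.35 1;-0.2 -0.9 0.7 0 0 0.5 1;-0.23 -1 0.7 0 0 0.65 1;-0.23 -1 0.7 0 0 0.65 1"}}

```text
t: 9.0
tcp_pos: [0.5398, -0.1549, 0.2086]
orientation: [3.142, -0.0, -2.975]
contact_force: [0.5, 0.1, -1.0]
width: 0.0141
grip_force: 30.0
```

Call:
{"op": "jog_arm", "data": {"targets": "-0.02 -0.1 0 0 0 0 1;-0.1 -0.35 0 0 0 0 1;-0.18 -0.65 0 0 0 0 1;-0.24 -0.9 0 0 0 0 1;-0.27 -1 0 0 0 0 1;-0.27 -1 0 0 0 0 1"}}

```text
t: 9.6
tcp_pos: [0.5128, -0.2546, 0.2085]
orientation: [3.141, -0.0, -2.977]
contact_force: [1.1, -0.1, -2.1]
width: 0.014
grip_force: 30.0
```

```bash
python3 - <<'E'
from h import *
a=arm.capture("top");b=arm.capture("side")
o=np.zeros((600,800,3),np.uint8)
o[:300,:400]=np.clip(cv2.resize(a[180:255,245:345],None,fx=4,fy=4,interpolation=cv2.INTER_CUBIC)*1.0,0,255)
o[300:,:400]=np.clip(cv2.resize(a[180:255,245:345],None,fx=4,fy=4,interpolation=cv2.INTER_CUBIC)*3.0,0,255)
o[:,400:]=np.clip(cv2.resize(b[190:310,230:310],None,fx=5,fy=5,interpolation=cv2.INTER_CUBIC)*2.,0,255)
cv2.imwrite("pics/tray.png",o)
s=arm.observe(); print(s["tcp_pos"].round(4),s["orientation"].round(3))
E
```

```text
[ 0.5131 -0.2532  0.2086] [ 3.141 -0.    -2.975]
```

View pics/tray.png

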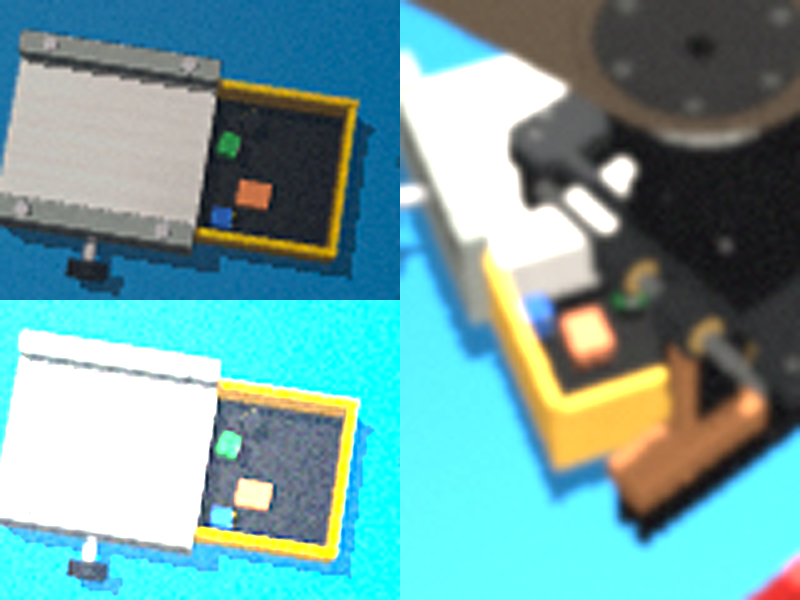

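The bed is empty. The green (228,145), copper (254,193) and blue (222,217) scraps are in the tray, and the black one's pins show as light specks at (250,112), also inside. Moving over the rack slot.

Call:
{"op": "jog_arm", "data": {"targets": "-0.04 -0.2 0 0 0 0 1;-0.08 -0.4 0 0 0 0 1;-0.13 -0.6 -0.2 0 0 0 1;-0.13 -0.6 -0.4 0 0 0 1;-0.13 -0.6 -0.58 0 0 0 1;-0.13 -0.6 -0.58 0 0 0 1;-0.13 -0.6 -0.58 0 0 0 1"}}

```text
t: 10.4
tcp_pos: [0.5005, -0.3132, 0.151]
orientation: [3.141, -0.0, -2.973]
contact_force: [-0.4, -0.3, -1.9]
width: 0.0138
grip_force: 30.0
```

```bash
python3 - <<'E'
from h import *
b=arm.capture("side")
o=cv2.resize(b[260:380,240:360],None,fx=5,fy=5,interpolation=cv2.INTER_CUBIC)
cv2.imwrite("pics/rack.png",o)
s=arm.observe(); print(s["tcp_pos"].round(4),s["orientation"].round(3))
E
```

```text
[ 0.5006 -0.3135  0.1515] [-3.141e+00  1.000e-03 -2.974e+00]
```

View pics/rack.png

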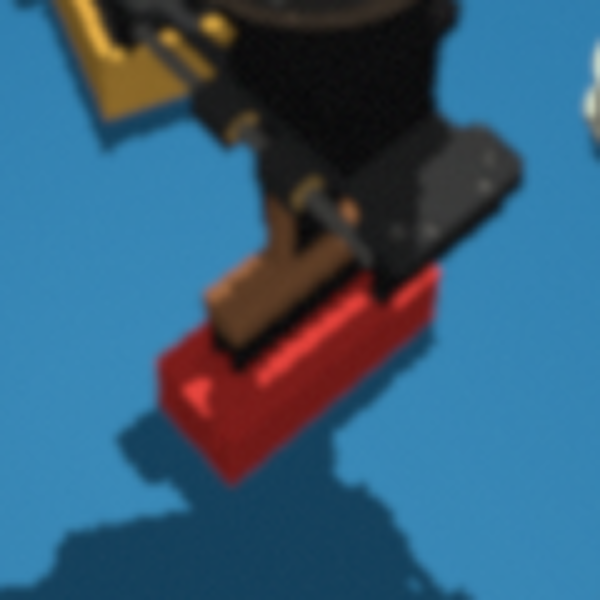

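The brush hangs over the slot, in line with it (head at (285,290) in the crop). Lowering gently, watching the force.

Call:
{"op": "jog_arm", "data": {"targets": "-0.01 0 -0.06 0 0 0 1;-0.01 0 -0.12 0 0 0 1;-0.01 0 -0.17 0 0 0 1;-0.01 0 -0.21 0 0 0 1;-0.01 0 -0.21 0 0 0 1"}}

```text
t: 10.95
tcp_pos: [0.4988, -0.3139, 0.129]
orientation: [3.141, -0.001, -2.974]
contact_force: [0.2, 0.1, -1.8]
width: 0.014
grip_force: 30.0
```

Tip is 8 mm inside the slot with no contact.

Call:
{"op": "jog_arm", "data": {"targets": "0 0 -0.05 0 0 0 1;0 0 -0.1 0 0 0 1;0 0 -0.15 0 0 0 1;0 0 -0.2 0 0 0 1;0 0 -0.25 0 0 0 1;0 0 -0.29 0 0 0 1;0 0 -0.31 0 0 0 1;0 0 -0.31 0 0 0 1"}}

```text
t: 11.75
tcp_pos: [0.4989, -0.314, 0.0984]
orientation: [3.141, -0.0, -2.974]
contact_force: [0.7, -0.2, -2.5]
width: 0.0137
grip_force: 30.0
```

Call:
{"op": "jog_arm", "data": {"targets": "0 0 -0.01 0 0 0 1;0 0 -0.01 0 0 0 0;0 0 -0.01 0 0 0 0;0 0 -0.01 0 0 0 0;0 0 -0.01 0 0 0 0;0 0 -0.01 0 0 0 0;0 0 -0.01 0 0 0 0"}}

```text
t: 12.45
tcp_pos: [0.499, -0.314, 0.0977]
orientation: [3.142, 0.0, -2.974]
contact_force: [-0.2, -0.1, -0.5]
width: 0.0469
grip_force: 0.0
```

Call:
{"op": "jog_arm", "data": {"targets": "0 0 0.1 0 0 0 0;0 0 0.3 0 0 0 0;0 0 0.6 0 0 0 0;0 0 1 0 0 0 0;0 0.3 1 0 0 0 0;0 0.7 1 0 0 0 0;0 1 1 0 0 0 0;0 1 1 0 0 0 0"}}

```text
t: 13.25
tcp_pos: [0.4987, -0.2112, 0.1987]
orientation: [3.141, 0.0, -2.972]
contact_force: [-0.0, -0.5, -0.7]
width: 0.0477
grip_force: 0.0
```

Call:
{"op": "jog_arm", "data": {"targets": "0 0.2 0.2 0 0 0 0;0 0.6 0.2 0 0 0 0;0 1 0.2 0 0 0 0;0 1 0.2 0 0 0 0;0 1 0.2 0 0 0 0"}}

```text
t: 13.75
tcp_pos: [0.4994, -0.1141, 0.2183]
orientation: [-3.141, 0.001, -2.973]
contact_force: [0.3, -0.4, -0.1]
width: 0.0474
grip_force: 0.0
```

```bash
python3 - <<'E'
from h import *
a=arm.capture("top");b=arm.capture("side")
o=np.zeros((600,800,3),np.uint8)
o[:400,:400]=cv2.resize(a[200:280,340:420],None,fx=5,fy=5,interpolation=cv2.INTER_CUBIC)
o[:500,400:]=cv2.resize(b[270:370,260:340],None,fx=5,fy=5,interpolation=cv2.INTER_CUBIC)
cv2.imwrite("pics/final.png",o)
s=arm.observe(); print(s["tcp_pos"].round(4),s["width"])
# expected handle-top centre
print(proj("top",[.501,-.314,.115])*5-np.array([340,200])*5, proj("side",[.501,-.314,.115])*5-np.array([260,270])*5+[400,0])
E
```

```text
[ 0.4993 -0.1151  0.2179] 0.047477504832394754
[[237.67166415 189.64718803]] [[598.39035613 188.14888729]]
```

View pics/final.png

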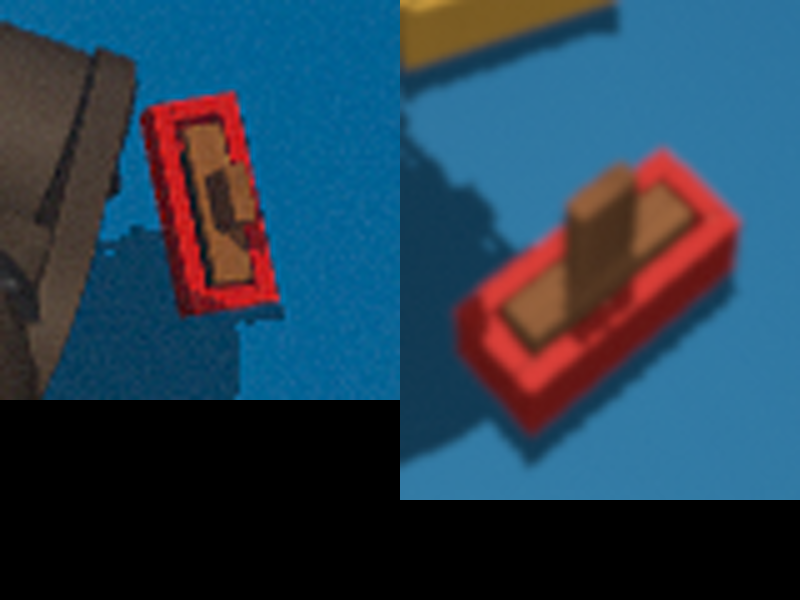

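The brush is fully home: its back at (215,200) sits just above the rack top, centred in the slot, with the handle top at (238,192) where I expected it. Handing in.

```bash
python3 -c "
from station import arm
print(arm.sign_off())"
```

```text
the job is handed in; nothing more can be done
None
```

I swept the four scraps into the tray, put the brush fully home in the rack slot and handed the job in at about 14 s; no verdict came back, and the black scrap showed only as faint pin specks on the tray's dark floor.

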